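Hold the bubble-removal pot's bayonet lid at its half-way mark

TASK

Lock the pot's carriage where it stands by turning the red clamp knob clockwise to its stop. Then fit the blue bayonet lid on the pot, pins down through the slots until it sits flat on the rim, and twist it clockwise against the spring until its white pointers are at the yellow half-way marks, well before the red lock marks. Finish still gripping the lid there (the spring turns it back if you let go), and leave the ruler, screwdriver, grey tray and display panel where they are.

Things in the scene. Friction and masses are not known exactly. Their poses are not given: they have to be found in the camera images.
- pot_mouth (a point): Centre of the pot's mouth, level with its rim top 100 mm above the table; z up. Dark steel pot, 104 mm across, on a grey sliding carriage. Its steel mouth ring (70 mm bore, 6 mm thick) has two slots 16 mm wide on the +x and -x sides of this frame, marked white. Clockwise from above, yellow marks follow at 0.61 rad, red at 1.22 rad. The frame moves with the carriage, not with the lid
- half_mark (a point): The yellow half-way mark on the pot's rim that lies 0.61 rad clockwise from the slot at +x of pot_mouth, 48 mm from the pot's axis (a second one lies across the mouth). Same axes as pot_mouth. The carriage slides along their y, up to 35 mm either side of mid rail; a push of about 2 N moves it until it is clamped
- drive_ring (a joint): Angle (rad) of the sprung brass ring in the pot below the slots; its forks take the lid's pins with 3.5 mm play either side, so it lags the lid by up to 0.09 rad. 0 = forks under the slots (at rest), grows clockwise from above as the lid is twisted, 0.61 half way, 1.22 locked (stop). A spring turns it back: 0.06 N m at 0, 0.15 half way
- knob_grip (a point): Grip point of the red clamp knob on the carriage, on its axis, 72 mm above the table, z up. The knob is an upright bar 44 mm long (this frame's x), 12 mm wide (y), 32 mm high: top 11 mm above this point, underside 21 mm below. It stands 120 mm from the pot's axis, towards -y of pot_mouth. The frame turns with the knob
- clamp_knob (a joint): Angle (rad) of the clamp knob: starts loose between 0 and 0.25, grows clockwise seen from above; beyond 1.2 it is locked, stop at 1.4. Stays where it is left; turning takes about 0.15 N m. It presses a screw tip on the rail, which then holds the carriage
- lid: Loose bayonet lid, 0.15 to 0.3 kg, upright on the mat. Origin: centre of its underside, z up. Steel plug 63 mm across, 0 to 18 mm high; blue flange 88 mm across, 18 to 24 mm; black bar handle 60 mm long (x), 14 wide (y), 24 to 60 mm high. Brass pins 9 mm thick along +x and -x reach 41 mm out, 5.5 mm up, under white pointers. Same after a half turn. Seated, the origin is 18 mm below the rim
- ruler: Bystander: clear ruler 180 x 45 x 4 mm lying flat near the robot; origin at the centre of its underside, x along it
- screwdriver: Bystander: orange-handled screwdriver, 160 mm, lying beyond the rail; origin under its middle, x along it
- tray: Bystander: open grey plastic parts tray 160 x 110 x 35 mm, to the robot's right; origin at the centre of its underside
- panel: Bystander: small display panel with metal strip, 100 x 150 x 7 mm, lying flat far left; origin at the centre of its underside
Mind the look-alikes: they are no part of the job. Of the things that look like the lid, the largest one is meant.

How it is judged:
On the way, in this order (a step that is already met when the one before it is completed fails the run):
1. the clamp knob is turned to lock while the lid is still off the pot (value of joint clamp_knob above 1.2 rad and horizontal distance between lid and pot_mouth above 0.05 m), for 0.2 s.
2. the lid is seated flat in the mouth, pins through the slots, not yet twisted (z of lid in the frame of pot_mouth between -0.022 and -0.0145 m and horizontal distance between lid and pot_mouth below 0.005 m and angle between lid's own z axis and vertical below 0.08 rad and value of joint drive_ring below 0.2 rad), for 0.1 s.
At the end, for the whole second after the job is handed in: The lid sits flat in the pot (within 3.5 mm of its seat, 5 mm of centre), twisted clockwise 0.45 to 0.77 rad (half-way mark 0.61), still, and gripped by the fingers with over 3 N; the clamp knob is beyond 1.2 rad and the pot within 20 mm of where it started (z of lid in the frame of pot_mouth between -0.022 and -0.0145 m and horizontal distance between lid and pot_mouth below 0.005 m and angle between lid's own z axis and vertical below 0.08 rad and value of joint clamp_knob above 1.2 rad and angle between the x axis of lid and the x axis of pot_mouth, either way round between 0.45 and 0.77 rad and value of joint drive_ring between 0.28 and 0.8 rad and contact force between the fingers and lid above 3 N and distance of pot_mouth from where it was at the start of the episode below 0.02 m and angular speed of lid below 0.15 rad/s); the arm keeps its last pose, push and grip.
It fails at once if the lid reaches the lock click (ring beyond 1.05 rad) (value of joint drive_ring above 1.05 rad).
It fails at once if the ruler is pushed over 20 mm away (distance of ruler from where it was at the start of the episode above 0.02 m).
It fails at once if the screwdriver is pushed over 20 mm away (distance of screwdriver from where it was at the start of the episode above 0.02 m).
It fails at once if the tray is pushed over 20 mm away (distance of tray from where it was at the start of the episode above 0.02 m).
It fails at once if the panel is pushed over 20 mm away (distance of panel from where it was at the start of the episode above 0.02 m).
It also fails if it takes over 58 s, if anything falls off the work surface, if the arm or the gripper's body presses on something with over 40 N, if the wrist force passes 120 N, or if a joint passes its speed limit or range.

ROBOT

A 6-joint arm with a two-finger parallel gripper is mounted at the origin on the work surface. World frame = base frame: x ahead of the robot, y to its left, z up, the work surface at z = 0. Lengths are in m, angles in rad, forces in N, time in s.
With the tool pointing down it reaches from about 0.25 to 0.725 m from the base axis. Payload 4 kg.
Tool frame: the origin (TCP) lies midway between the tips of the shut fingers; the grasp point (between the pads) lies 19 mm behind it; z points along the fingers, y is the line along which they close (so a half turn about z gives the same grasp; the last joint's range is limited). The gripper opens to 85 mm and grips with 20 to 120 N. Pads are 22 mm wide; open, the fingers measure 114 mm over their backs; the gripper's body (76 mm by 85 mm) begins 54 mm behind the grasp point. The pads swing forward as they close: fully open they stand 13 mm farther back than shut.
Start: joints at [-1.299, 0.241, 0.005, 1.335, 0, 1.571], TCP at [0.134, -0.482, 0.196] pointing down, gripper open.
Joint ranges: [-2.72, 2.72], [-1.05, 1.87], [-1.09, 1.28], [-1.99, 2.15], [-1.42, 1.44], [-3.14, 3.14]. Speed limits (rad/s): [2.79, 2.79, 3.14, 3.14, 3.14, 3.14].

INTERFACE

Orientations are given as a unit quaternion [x, y, z, w].
In Python, from workcell import bot, camera, job_done gives the robot as it stands.
- The arm moves only by the tool carry_out, never from a script. Its argument "plan" is a list of rows, each an object of numbers: "dx", "dy", "dz": the shift along the tool's x, y, z in mm; "twist": the turn about the tool's z in degrees; "fingers": the closure, from -1 (fully open) to 1 (shut). In form: [{"dx": .., "dy": .., "dz": .., "twist": .., "fingers": ..}, ...]. A call has exactly 5 rows; each row is the pose to reach, as a shift and turn from the pose commanded when the call began, along the tool's axes at that moment; what a row does not reach only later rows make up. A row lasts 1/12 s, in which the tool goes at most 41.7 mm and 7.16 degrees, less where a joint would pass 70% of its speed; a pose out of reach is approached as far as the arm can. A call with a gripper value outside its range is refused whole. The fingers move at their own pace and stop on an object; the grip force is fixed at half the most. Time passes only in rows, so rows that repeat a pose let the fingers close, or fill a call up. It gives the time, the measured TCP pose, the force, the opening and the grip force at its end, in the units of the state.
- bot.get_obs(): the state, without advancing time (a new reading comes with each control period).
- camera(name): name is "scene" or "top"; returns a dict with "image" (480x640x3 uint8, red, green, blue), "intrinsics" (3x3 intrinsics, pixels), "distortion" ([k1, k2, p1, p2, k3] as OpenCV has them; the pictures are not rectified), "eye" and "attitude" of the camera in the world. Camera axes: x right, y down, z forward; pixel columns grow to the right and rows downward; lengths in m; the calibration is good to about 2 mm. A picture is of the moment at which its call begins. There is no depth.
- job_done(): hands the job in; it is judged then, once.
The state is a dict: "clock": time; "joint_pos": joint angles; "joint_vel": joint speeds; "tau": joint torques, N m; "eef_pos": TCP position; "tool_rot": TCP orientation; "ft_force": force on the tool from outside, world axes, zero at the start; "ft_torque": the same for the moment, N m; "grip_width": finger opening in m; "grasp_force": force on a finger pad.
Only numpy, scipy, OpenCV 4.12 (cv2) and the standard library are available. Lean on these libraries where they do the work, as an engineer would, in place of code of your own. Each camera call takes 0.05 s, during which the arm holds its last target. There are 200 camera calls.

## Working session

There is one attempt and no reset: what is moved stays moved. The work goes in short steps, Python scripts to look and compute and a tool call to move; the robot and the scene stay as the last step left them, time stands still between calls to the robot, and variables do not carry over. Pictures are saved under pics/ and viewed, at most 10 in all, crops included, and the job is handed in when it is done.

Besides the shell and the picture viewer there is one more tool, called after ">>>" as name(argument=value, ...), one argument or row to a line, values as JSON. carry_out: Moves the arm, as the interface text tells. Its arguments: {"type":"object","properties":{"plan":{"type":"array","items":{"type":"object","properties":{"dx":{"type":"number"},"dy":{"type":"number"},"dz":{"type":"number"},"twist":{"type":"number"},"fingers":{"type":"number"}}}}},"required":["plan"]}

```bash
ls; mkdir -p pics
python3 - <<'E'
from workcell import bot,camera
import cv2,numpy as np
o=bot.get_obs();print({k:np.round(v,3).tolist() for k,v in o.items()})
for n in("scene","top"):
    c=camera(n);cv2.imwrite(f"pics/{n}0.png",c["image"][:,:,::-1]);print(n,*[np.round(c[k],4).tolist() for k in("intrinsics","distortion","eye","attitude")])
E
```

```text
pics
{'clock': 0.0, 'joint_pos': [-1.299, 0.241, 0.004, 1.335, -0.0, 1.571], 'joint_vel': [0.0, 0.001, 0.0, -0.0, -0.0, 0.001], 'tau': [0.0, -37.232, 25.241, 0.017, -0.0, 0.0], 'eef_pos': [0.134, -0.481, 0.195], 'tool_rot': [0.991, 0.135, -0.0, -0.001], 'ft_force': [0.179, 0.47, -0.802], 'ft_torque': [-0.01, 0.01, -0.004], 'grasp_force': 0.0, 'grip_width': 0.086}
scene [[490.3078, 0.0, 323.6685], [0.0, 490.3078, 246.5128], [0.0, 0.0, 1.0]] [-0.1345, 0.0, 0.0, 0.0, 0.0] [1.1891, 0.2552, 0.8539] [0.4681, 0.803, -0.314, -0.1935]
top [[518.6698, 0.0, 315.7053], [0.0, 518.6698, 240.5202], [0.0, 0.0, 1.0]] [-0.0907, 0.0, 0.0, 0.0, 0.0] [0.4071, -0.0834, 1.2623] [0.7146, -0.6961, 0.0455, -0.0531]
```

View pics/scene0.png

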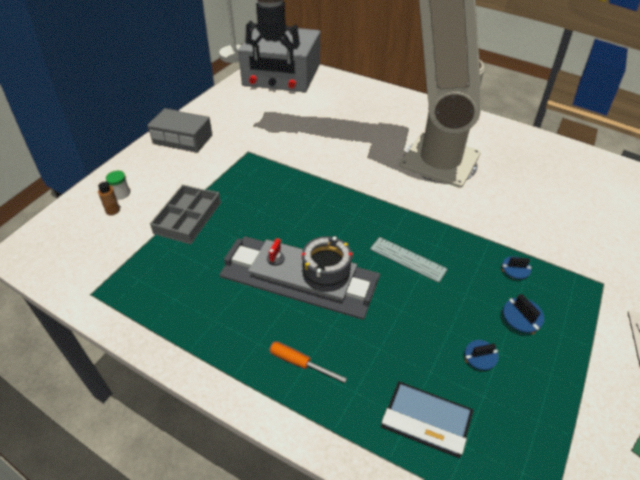

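View pics/top0.png

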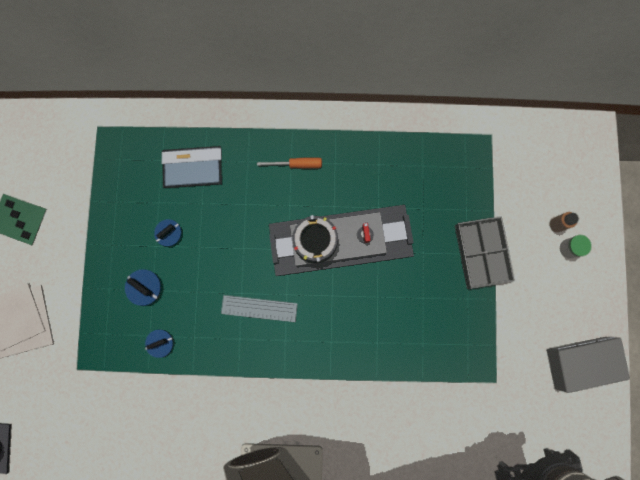

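Lid look-alikes in the top view are blue discs at (168,234), (142,288) and (159,344). In the scene view they are at (482,354), (523,314) and (517,267). (142,288) / (523,314) is the largest, so I choose it and check it in a crop.

```bash
cat > h.py <<'E'
import cv2,numpy as np
from scipy.spatial.transform import Rotation as R
from workcell import bot,camera
def ray(c,uv):
    p=cv2.undistortPoints(np.array(uv,float).reshape(-1,1,2),c["intrinsics"],c["distortion"]).reshape(-1,2)
    return R.from_quat(c["attitude"]).apply(np.c_[p,np.ones(len(p))])
def plane(c,uv,z):
    d=ray(c,uv);e=np.array(c["eye"]);return e+d*((z-e[2])/d[:,2])[:,None]
def tri(c1,u1,c2,u2):
    A=[];b=[];
    d1,d2=ray(c1,[u1])[0],ray(c2,[u2])[0];e1,e2=np.array(c1["eye"]),np.array(c2["eye"])
    s=np.linalg.lstsq(np.c_[d1,-d2],e2-e1,rcond=None)[0]
    p,q=e1+s[0]*d1,e2+s[1]*d2
    return (p+q)/2,np.linalg.norm(p-q)
def project(c,P):
    r=R.from_quat(c["attitude"]).inv();rv=r.as_rotvec();t=-r.apply(c["eye"])
    return cv2.projectPoints(np.array(P,float).reshape(-1,1,3),rv,t,c["intrinsics"],c["distortion"])[0].reshape(-1,2)
def hsv(c): return cv2.cvtColor(c["image"],cv2.COLOR_RGB2HSV)
def blobs(m,win=None,amin=6):
    if win:
        k=np.zeros_like(m);k[win[1]:win[3],win[0]:win[2]]=1;m=m*k
    n,l,s,ce=cv2.connectedComponentsWithStats(m.astype(np.uint8))
    return [(s[i,4],np.round(ce[i],2),l==i) for i in range(1,n) if s[i,4]>=amin]
def crop(c,x,y,w,h,k): return cv2.resize(c["image"][y:y+h,x:x+w,::-1],None,fx=k,fy=k,interpolation=cv2.INTER_CUBIC)
E
python3 - <<'E'
from h import *
S,T=camera("scene"),camera("top")
a=crop(T,115,262,55,50,7);b=crop(S,495,288,55,50,7);c=crop(T,288,207,110,70,7)[:350,:];d=crop(S,255,225,110,80,7)
c=cv2.resize(c,(385,250));d=cv2.resize(d,(385,280))
c=crop(T,290,210,100,60,4);d=crop(S,260,230,100,60,4)
W=np.zeros((600,800,3),np.uint8);W[:350,:385]=a;W[:350,400:785]=b;W[352:592,:400]=c;W[352:592,400:]=d
cv2.imwrite("pics/c1.png",W)
for c,ws in((T,[(150,222,185,248),(120,262,165,310),(140,328,180,362)]),(S,[(460,335,505,375),(495,288,550,338),(498,250,540,282)])):
    H=hsv(c)
    for w in ws: print([(n,ce) for n,ce,_ in blobs((H[...,0]>100)&(H[...,0]<125)&(H[...,1]>120)&(H[...,2]>60),w,20)])
    print('red',[(n,ce) for n,ce,_ in blobs(((H[...,0]<6)|(H[...,0]>174))&(H[...,1]>130)&(H[...,2]>80),(200,180,420,300),3)])
    print('yel',[(n,ce) for n,ce,_ in blobs((H[...,0]>18)&(H[...,0]<35)&(H[...,1]>110)&(H[...,2]>100),(200,180,420,300),3)])
E
```

```text
[(np.int32(136), array([162.15, 226.93])), (np.int32(230), array([171.34, 237.56]))]
[(np.int32(422), array([147.38, 279.94])), (np.int32(355), array([137.09, 295.71]))]
[(np.int32(232), array([156.49, 336.29])), (np.int32(240), array([161.11, 349.72]))]
red [(np.int32(79), array([366.3 , 233.29])), (np.int32(4), array([333.5, 227.5])), (np.int32(7), array([295.71, 248.  ]))]
yel [(np.int32(4), array([324.5, 218.5])), (np.int32(14), array([312.43, 222.29])), (np.int32(11), array([317.45, 255.45])), (np.int32(6), array([304.83, 257.17]))]
[(np.int32(158), array([474.27, 345.99])), (np.int32(353), array([483.76, 361.02]))]
[(np.int32(516), array([516.49, 318.42])), (np.int32(122), array([538.25, 315.16]))]
[(np.int32(34), array([506.97, 260.21])), (np.int32(241), array([517.12, 271.82]))]
red [(np.int32(143), array([274.48, 249.38])), (np.int32(6), array([303. , 253.5])), (np.int32(7), array([350.14, 253.71]))]
yel [(np.int32(10), array([345.3, 243.7])), (np.int32(33), array([331.85, 247.61])), (np.int32(5), array([321.6, 248.2])), (np.int32(13), array([306.46, 264.15]))]
```

View pics/c1.png

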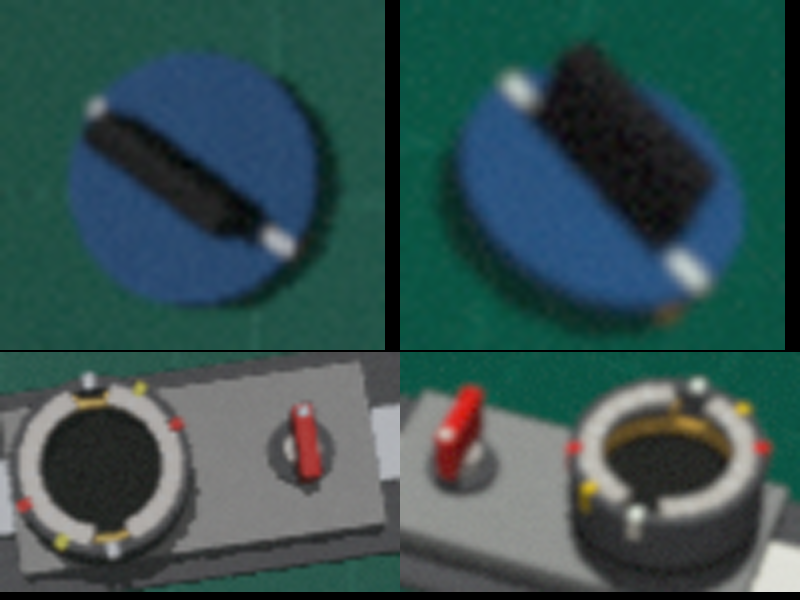

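Top left of the crop shows the largest disc, with a bar handle and two white pointers at top (129,277) and (155,296): that is the lid. The pot has white slot marks at top (312,217) and (318,260), with yellow and red marks following clockwise. The red knob bar with a white dot is at top (366,233).

```bash
cat > m.py <<'E'
from h import *
S,T=camera("scene"),camera("top")
pr=lambda n,p:print(n,np.round(np.array(p[0])*1000,1),'gap',round(p[1]*1000,1))
f=lambda x,y:(290-.375+x/4,210-.375+(y-352)/4); g=lambda x,y:(260-.375+(x-400)/4,230-.375+(y-352)/4)
marks={'w+':((88,381),(637,513)),'w-':((112,550),(698,385)),'y+':((140,388),(588,490)),'y-':((62,541),(742,408)),'r+':((177,424),(574,448)),'r-':((24,505),(763,447))}
P={}
for k,(a,b) in marks.items():
    p=tri(T,f(*a),S,g(*b));pr(k,p);P[k]=p[0]
for k in 'wyr':
    c=(P[k+'+']+P[k+'-'])/2;d=P[k+'+']-P[k+'-'];print(k,'centre',np.round(c*1000,1),'dia',np.round(np.linalg.norm(d[:2])*1000,1),'yaw',np.arctan2(d[1],d[0])+{'w':0,'y':.61,'r':1.22}[k])
l=lambda x,y:(115-.43+x/7,262-.43+y/7); ls=lambda x,y:(495-.43+(x-400)/7,288-.43+y/7)
pr('p1',a:=tri(T,l(96,105),S,ls(688,270)));pr('p2',b:=tri(T,l(278,241),S,ls(519,90)));d=a[0]-b[0];print('lid c',(a[0]+b[0])/2,'yaw',np.arctan2(d[1],d[0]))
for c,w in((T,(118,262,168,312)),(S,(495,288,550,338))):
    H=hsv(c);m=(H[...,0]>100)&(H[...,0]<125)&(H[...,1]>120)&(H[...,2]>60)
    k=np.zeros_like(m);k[w[1]:w[3],w[0]:w[2]]=1;m&=k
    h=cv2.convexHull(np.argwhere(m)[:,::-1].astype(np.int32)).reshape(-1,2).astype(float)
    q=plane(c,h,.023)[:,:2].astype(np.float32);e=cv2.fitEllipse(q);print('flange ellipse',e,'circle',cv2.minEnclosingCircle(q))
    m=(H[...,2]<55)&k
    if c is T:
        h=np.argwhere(m)[:,::-1];q=plane(c,h,.06)[:,:2].astype(np.float32);print('handle',cv2.minAreaRect(q))
H=hsv(T);m=max(blobs(((H[...,0]<6)|(H[...,0]>174))&(H[...,1]>130)&(H[...,2]>80),(350,210,390,260),3),key=lambda t:t[0])[2]
q=plane(T,np.argwhere(m)[:,::-1],.083)[:,:2].astype(np.float32);print('knob rect z83',cv2.minAreaRect(q))
# knob top ends by hand: top-view ends, scene ends
for n,a,b in (('k+',f(303,406),g(447,428)),('k-',f(313,476),g(472,392))): pr(n,tri(T,a,S,b))
E
python3 m.py
```

```text
w+ [624.2 -57.2  99.5] gap 1.4
w- [528.1 -73.6  98.5] gap 0.9
y+ [621.5 -87.2  97.3] gap 0.7
y- [532.2 -45.   99.3] gap 1.4
r+ [ 600.8 -108.3   98.2] gap 1.6
r- [552.  -22.7  99.5] gap 1.9
w centre [576.1 -65.4  99. ] dia 97.5 yaw 0.16913317034270922
y centre [576.8 -66.1  98.3] dia 98.7 yaw 0.16868934820750547
r centre [576.4 -65.5  98.8] dia 98.5 yaw 0.16753351954328521
p1 [480.9 381.9  28.7] gap 1.7
p2 [436.2 317.4  24.2] gap 0.7
lid c [0.45856194 0.34964105 0.02640158] yaw 0.9648952789763277
flange ellipse ((0.4567631483078003, 0.34836849570274353), (0.08620955049991608, 0.08701539784669876), 10.217677116394043) circle ((0.45686250925064087, 0.3485303521156311), 0.04406673088669777)
handle ((0.4601615369319916, 0.32228437066078186), (0.08595878630876541, 0.06251122802495956), 43.64330291748047)
flange ellipse ((0.4600502550601959, 0.3501054346561432), (0.08558002859354019, 0.08925842493772507), 68.07758331298828) circle ((0.4598229229450226, 0.3506442904472351), 0.04498372972011566)
knob rect z83 ((0.5933490991592407, -0.18400752544403076), (0.03835481032729149, 0.011436998844146729), 8.760762214660645)
k+ [ 614.5 -180.1   87.8] gap 3.0
k- [ 576.2 -188.3   76.7] gap 0.8
```

Checks: the pot rim measures z ≈ 99 mm, mark circle about 98 mm across, centre (576.4, -65.7), yaw 0.168. The knob sits at (596, -184), 120 mm from the pot axis. The lid is at (458.5, 349.5), yaw about 0.97, flange about 88 mm. Moving towards the knob.

>>> carry_out(
  plan=[
    {"dx": 38,"dy": -12,"dz": 0,"twist": 6,"fingers": -1},
    {"dx": 76,"dy": -24,"dz": 0,"twist": 6,"fingers": -1},
    {"dx": 114,"dy": -36,"dz": 0,"twist": 6,"fingers": -1},
    {"dx": 152,"dy": -48,"dz": 0,"twist": 6,"fingers": -1},
    {"dx": 190,"dy": -59,"dz": 0,"twist": 6,"fingers": -1},
  ],
)

```text
clock: 0.72
eef_pos: [0.3025, -0.3726, 0.1958]
tool_rot: [0.997, 0.083, 0.0, 0.0]
ft_force: [0.3, -0.4, 0.3]
grip_width: 0.0855
grasp_force: 0.0
```

```bash
cat > go.py <<'E'
import sys
from h import *
def go(x,y,z,yaw=None):
    o=bot.get_obs();p=o["eef_pos"];r=R.from_quat(o["tool_rot"]);tx=r.apply([1,0,0]);tz=r.apply([0,0,1])
    psi=np.arctan2(tx[1],tx[0])
    d=r.inv().apply(np.array([x,y,z])-p)*1000
    print('t',round(float(o["clock"]),2),'pos',np.round(np.array(p)*1000,1),'yaw',round(psi,3),'tilt',np.round(tz,3),'j',np.round(o["joint_pos"],2),'f',np.round(o["ft_force"],1),'m',np.round(o["ft_torque"],2),'w',round(o["grip_width"]*1000,1),'g',round(o["grasp_force"],1))
    print('shift',np.round(d,1),'norm',round(np.linalg.norm(d)),'' if yaw is None else 'twist %.1f'%np.degrees(-(yaw-psi)))
if __name__=="__main__": go(*map(float,sys.argv[1:]))
E
python3 go.py .5962 -.184 .13 .17
```

```text
t 0.72 pos [ 302.5 -372.6  195.8] yaw 0.166 tilt [ 0. -0. -1.] j [-0.89  0.2  -0.05  1.32  0.    2.09] f [ 0.3 -0.4  0.3] m [-0.04 -0.05  0.01] w 85.5 g 0.0
shift [ 320.9 -137.3   65.8] norm 355 twist -0.2
```

>>> carry_out(
  plan=[
    {"dx": 13,"dy": -5,"dz": 0,"twist": -7,"fingers": -1},
    {"dx": 26,"dy": -11,"dz": 0,"twist": -14,"fingers": -1},
    {"dx": 38,"dy": -16,"dz": 0,"twist": -21,"fingers": -1},
    {"dx": 51,"dy": -22,"dz": 0,"twist": -28,"fingers": -1},
    {"dx": 64,"dy": -27,"dz": 0,"twist": -35,"fingers": -1},
  ],
)

```text
clock: 1.13
eef_pos: [0.3606, -0.3358, 0.1957]
tool_rot: [0.924, 0.382, -0.0, -0.0]
ft_force: [0.2, 0.4, 0.4]
grip_width: 0.0856
grasp_force: 0.0
```

>>> carry_out(
  plan=[
    {"dx": 14,"dy": 3,"dz": 0,"twist": -7,"fingers": -1},
    {"dx": 27,"dy": 6,"dz": 0,"twist": -14,"fingers": -1},
    {"dx": 41,"dy": 9,"dz": 0,"twist": -21,"fingers": -1},
    {"dx": 55,"dy": 11,"dz": 0,"twist": -28,"fingers": -1},
    {"dx": 68,"dy": 14,"dz": 0,"twist": -35,"fingers": -1},
  ],
)

```text
clock: 1.55
eef_pos: [0.4188, -0.2982, 0.1956]
tool_rot: [0.766, 0.642, -0.0, -0.0]
ft_force: [-0.4, -0.7, 0.7]
grip_width: 0.0852
grasp_force: 0.0
```

>>> carry_out(
  plan=[
    {"dx": 10,"dy": 10,"dz": 0,"twist": -7,"fingers": -1},
    {"dx": 19,"dy": 20,"dz": 0,"twist": -14,"fingers": -1},
    {"dx": 29,"dy": 31,"dz": 0,"twist": -21,"fingers": -1},
    {"dx": 38,"dy": 41,"dz": 0,"twist": -28,"fingers": -1},
    {"dx": 48,"dy": 51,"dz": 0,"twist": -35,"fingers": -1},
  ],
)

```text
clock: 1.97
eef_pos: [0.4776, -0.2605, 0.1956]
tool_rot: [0.538, 0.843, -0.0, -0.0]
ft_force: [0.1, 0.1, 0.0]
grip_width: 0.0853
grasp_force: 0.0
```

>>> carry_out(
  plan=[
    {"dx": 2,"dy": 14,"dz": 0,"twist": -7,"fingers": -0.6},
    {"dx": 4,"dy": 28,"dz": 0,"twist": -14,"fingers": -0.6},
    {"dx": 6,"dy": 41,"dz": 0,"twist": -21,"fingers": -0.6},
    {"dx": 8,"dy": 55,"dz": 0,"twist": -28,"fingers": -0.4},
    {"dx": 10,"dy": 69,"dz": 0,"twist": -35,"fingers": -0.4},
  ],
)

```text
clock: 2.38
eef_pos: [0.5362, -0.2226, 0.1955]
tool_rot: [0.26, 0.966, 0.0, -0.0]
ft_force: [-0.2, -0.2, -0.4]
grip_width: 0.06
grasp_force: 0.0
```

>>> carry_out(
  plan=[
    {"dx": -6,"dy": 12,"dz": 0,"twist": -7,"fingers": -0.4},
    {"dx": -13,"dy": 25,"dz": 0,"twist": -14,"fingers": -0.4},
    {"dx": -19,"dy": 37,"dz": 0,"twist": -21,"fingers": -0.4},
    {"dx": -25,"dy": 50,"dz": 0,"twist": -28,"fingers": -0.4},
    {"dx": -31,"dy": 62,"dz": 0,"twist": -35,"fingers": -0.4},
  ],
)

```text
clock: 2.8
eef_pos: [0.5944, -0.1847, 0.1955]
tool_rot: [-0.043, 0.999, 0.0, -0.0]
ft_force: [0.1, -0.0, 0.3]
grip_width: 0.0598
grasp_force: 0.0
```

```bash
python3 go.py .5962 -.184 .055 3.31
```

```text
t 2.8 pos [ 594.4 -184.7  195.5] yaw -3.056 tilt [-0.  0. -1.] j [-0.3   0.49  0.37  1.45  0.   -0.39] f [ 0.1 -0.   0.3] m [-0.03 -0.   -0.04] w 59.8 g 0.0
shift [ -1.9   0.5 140.5] norm 140 twist -364.7
```

>>> carry_out(
  plan=[
    {"dx": -2,"dy": 0,"dz": 30,"twist": -4.7,"fingers": -0.4},
    {"dx": -2,"dy": 0,"dz": 60,"twist": -4.7,"fingers": -0.4},
    {"dx": -2,"dy": 0,"dz": 85,"twist": -4.7,"fingers": -0.4},
    {"dx": -2,"dy": 0,"dz": 110,"twist": -4.7,"fingers": -0.4},
    {"dx": -2,"dy": 0,"dz": 125,"twist": -4.7,"fingers": -0.4},
  ],
)

```text
clock: 3.22
eef_pos: [0.5939, -0.1844, 0.0672]
tool_rot: [-0.081, 0.997, 0.001, -0.002]
ft_force: [-0.2, 0.8, 0.0]
grip_width: 0.0597
grasp_force: 0.0
```

>>> carry_out(
  plan=[
    {"dx": 0,"dy": 0,"dz": 12,"twist": 0,"fingers": -0.4},
    {"dx": 0,"dy": 0,"dz": 12,"twist": 0,"fingers": 0.2},
    {"dx": 0,"dy": 0,"dz": 12,"twist": 0,"fingers": 0.4},
    {"dx": 0,"dy": 0,"dz": 12,"twist": 0,"fingers": 0.5},
    {"dx": 0,"dy": 0,"dz": 12,"twist": 0,"fingers": 0.55},
  ],
)

```text
clock: 3.63
eef_pos: [0.597, -0.1855, 0.0602]
tool_rot: [-0.081, 0.997, -0.0, 0.001]
ft_force: [-0.6, 0.1, 0.2]
grip_width: 0.0193
grasp_force: 0.0
```

```bash
python3 go.py .5962 -.184 .058 3.31
python3 - <<'E'
from h import *
S,T=camera("scene"),camera("top")
W=np.hstack([crop(T,340,200,65,65,6),crop(S,245,215,65,65,6)]);cv2.imwrite("pics/k1.png",W)
E
```

```text
t 3.63 pos [ 597.  -185.5   60.2] yaw -2.98 tilt [ 0.003 -0.001 -1.   ] j [-0.3   0.57  0.14  1.14  0.   -0.46] f [-0.6  0.1  0.2] m [ 0.03 -0.03  0.06] w 19.3 g 0.0
shift [0.5 1.6 2.2] norm 3 twist -360.4
```

View pics/k1.png

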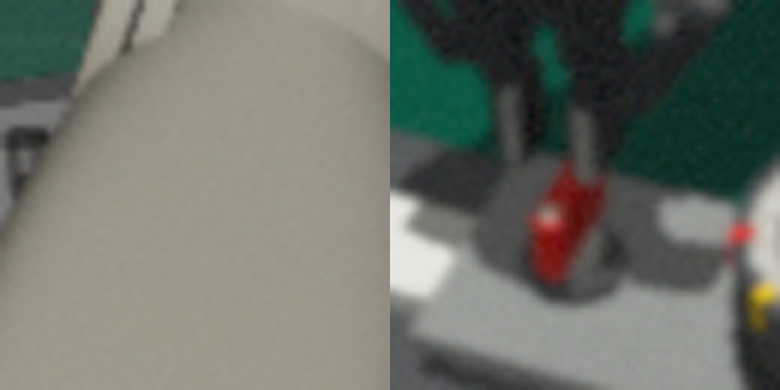

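The scene crop shows the fingers astride the red knob, with the bar between the pads at about (567,225) in the crop. Closing and turning clockwise.

>>> carry_out(
  plan=[
    {"dx": 0,"dy": 1,"dz": 1,"twist": 0,"fingers": 1},
    {"dx": 0,"dy": 1,"dz": 1,"twist": 0,"fingers": 1},
    {"dx": 0,"dy": 1,"dz": 1,"twist": 0,"fingers": 1},
    {"dx": 0,"dy": 1,"dz": 1,"twist": 6,"fingers": 1},
    {"dx": 0,"dy": 1,"dz": 1,"twist": 12,"fingers": 1},
  ],
)

```text
clock: 4.15
eef_pos: [0.5957, -0.1841, 0.0578]
tool_rot: [0.026, 1.0, -0.0, 0.0]
ft_force: [-0.1, -0.5, -0.4]
grip_width: -0.0001
grasp_force: 0.0
```

>>> carry_out(
  plan=[
    {"dx": 0,"dy": 0,"dz": 0,"twist": 6,"fingers": 1},
    {"dx": 0,"dy": 0,"dz": 0,"twist": 12,"fingers": 1},
    {"dx": 0,"dy": 0,"dz": 0,"twist": 18,"fingers": 1},
    {"dx": 0,"dy": 0,"dz": 0,"twist": 24,"fingers": 1},
    {"dx": 0,"dy": 0,"dz": 0,"twist": 30,"fingers": 1},
  ],
)

```text
clock: 4.57
eef_pos: [0.5957, -0.1841, 0.0578]
tool_rot: [0.284, 0.959, -0.0, 0.0]
ft_force: [0.2, -0.3, 0.0]
grip_width: -0.0001
grasp_force: 0.0
```

>>> carry_out(
  plan=[
    {"dx": 0,"dy": 0,"dz": 0,"twist": 5,"fingers": 1},
    {"dx": 0,"dy": 0,"dz": 0,"twist": 10,"fingers": 1},
    {"dx": 0,"dy": 0,"dz": 0,"twist": 15,"fingers": 1},
    {"dx": 0,"dy": 0,"dz": 0,"twist": 20,"fingers": 1},
    {"dx": 0,"dy": 0,"dz": 0,"twist": 20,"fingers": 1},
  ],
)

```text
clock: 4.98
eef_pos: [0.5957, -0.1841, 0.0578]
tool_rot: [0.445, 0.896, -0.0, 0.0]
ft_force: [0.4, 0.1, 0.4]
grip_width: 0.0003
grasp_force: 0.0
```

```bash
python3 go.py .5962 -.184 .058 1.91
```

```text
t 4.98 pos [ 595.7 -184.1   57.8] yaw 2.22 tilt [ 0. -0. -1.] j [-0.3   0.57  0.13  1.13 -0.    0.62] f [0.4 0.1 0.4] m [-0.02 -0.01 -0.  ] w 0.3 g 0.0
shift [-0.2  0.5 -0.2] norm 1 twist 17.8
```

The fingers shut on nothing (opening 0). Looking before doing anything else.

Run:
```python
from h import *
S,T=camera("scene"),camera("top")
W=np.hstack([crop(T,300,190,110,100,3.6),crop(S,235,185,110,100,3.6)]);cv2.imwrite("pics/k2.png",W)
o=bot.get_obs();p=np.array(o["eef_pos"]);print(project(S,[p,p+[0,0,.019]]))
for n,P in (('knobtop',[.5962,-.184,.083]),): print(n,project(S,[P]))
```

```text
[[274.68545336 251.77241412]
 [274.19683631 245.86129612]]
knobtop [[273.95494442 244.04206595]]
```

View pics/k2.png

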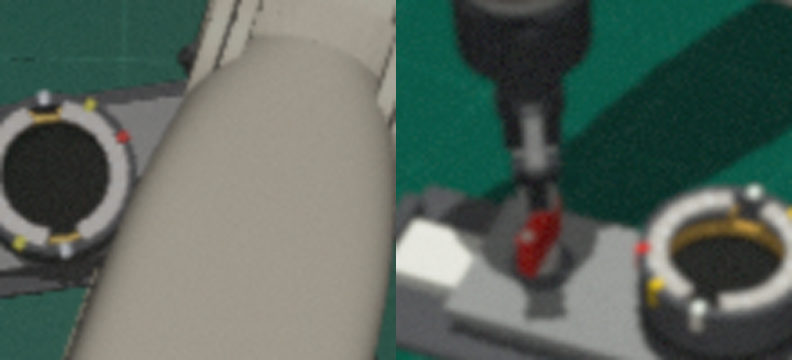

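Run:
```python
from h import *
S=camera("scene")
r=R.from_quat([.991,.135,0,-.001]);p=np.array([.134,-.481,.195])
for dz in(0,-.013,-.03,-.045): print(dz,project(S,[p+r.apply([0,s*.047,dz]) for s in(-1,1)]).round(1).tolist())
I=cv2.imread("pics/scene0.png");cv2.imwrite("pics/g0.png",cv2.resize(I[:110,215:325],None,fx=5,fy=5,interpolation=cv2.INTER_CUBIC))
print(project(S,[[.5957,-.184,.058],[.5957,-.184,.088],[.57,-.184,.058]]))
```

```text
0 [[289.9, 77.4], [258.1, 73.6]]
-0.013 [[289.7, 73.2], [257.8, 69.4]]
-0.03 [[289.5, 67.5], [257.3, 63.9]]
-0.045 [[289.4, 62.5], [257.0, 58.9]]
[[274.72558314 251.70996966]
 [273.94986189 242.30278287]
 [280.99715484 244.39660069]]
```

View pics/g0.png

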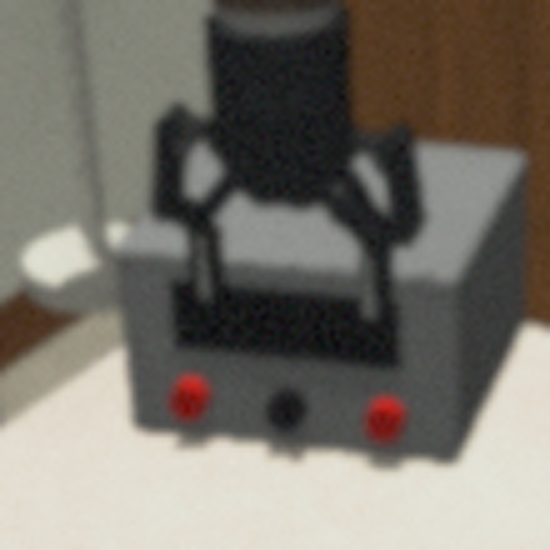

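In the start picture the pads end about 10 px higher than the reported TCP projects: seen at (256,60) and (289,64), expected about (258,70) and (290,73). The shut fingertips at the knob, scene (276,242), are off by the same amount. The real tips therefore look about 30 mm behind the reported TCP, so they closed above the knob. I raise, untwist and measure that offset.

>>> carry_out(
  plan=[
    {"dx": 0,"dy": 0,"dz": -10,"twist": -7,"fingers": 1},
    {"dx": 0,"dy": 0,"dz": -20,"twist": -14,"fingers": 1},
    {"dx": 0,"dy": 0,"dz": -40,"twist": -21,"fingers": 1},
    {"dx": 0,"dy": 0,"dz": -60,"twist": -28,"fingers": 1},
    {"dx": 0,"dy": 0,"dz": -60,"twist": -35,"fingers": 1},
  ],
)

```text
clock: 5.55
eef_pos: [0.5984, -0.1849, 0.1225]
tool_rot: [0.15, 0.989, -0.001, 0.004]
ft_force: [0.8, -0.2, -0.3]
grip_width: 0.0001
grasp_force: 0.0
```

>>> carry_out(
  plan=[
    {"dx": 0,"dy": 0,"dz": 0,"twist": -7,"fingers": 1},
    {"dx": 0,"dy": 0,"dz": 0,"twist": -14,"fingers": 1},
    {"dx": 0,"dy": 0,"dz": 0,"twist": -21,"fingers": 1},
    {"dx": 0,"dy": 0,"dz": 0,"twist": -27,"fingers": 1},
    {"dx": 0,"dy": 0,"dz": 0,"twist": -27,"fingers": 1},
  ],
)

```text
clock: 5.97
eef_pos: [0.5957, -0.1841, 0.1178]
tool_rot: [-0.082, 0.997, -0.0, 0.0]
ft_force: [0.1, 0.5, 0.4]
grip_width: 0.0001
grasp_force: 0.0
```

```bash
python3 go.py .5962 -.184 .058 3.31;python3 - <<'E'
from h import *
S=camera("scene")
o=bot.get_obs();p=np.array(o["eef_pos"])
I=crop(S,235,180,90,90,6)
for k,h in enumerate((0,.02,.03,.04)):
    u=project(S,[p+[0,0,h]])[0];print(h,u.round(1))
    c=tuple(int(round(v)) for v in ((u[0]-235+.5)*6,(u[1]-180+.5)*6));cv2.line(I,(c[0]-60,c[1]),(c[0]-35,c[1]),(0,255,255),1)
cv2.imwrite("pics/k3.png",I)
E
```

```text
t 5.97 pos [ 595.7 -184.1  117.8] yaw -2.977 tilt [ 0. -0. -1.] j [-0.3   0.53  0.22  1.27 -0.   -0.46] f [0.1 0.5 0.4] m [ 0.02 -0.04  0.02] w 0.1 g 0.0
shift [-0.5  0.  59.8] norm 60 twist -360.2
0 [273.1 232.6]
0.02 [272.6 225.8]
0.03 [272.3 222.4]
0.04 [272.  218.9]
```

View pics/k3.png

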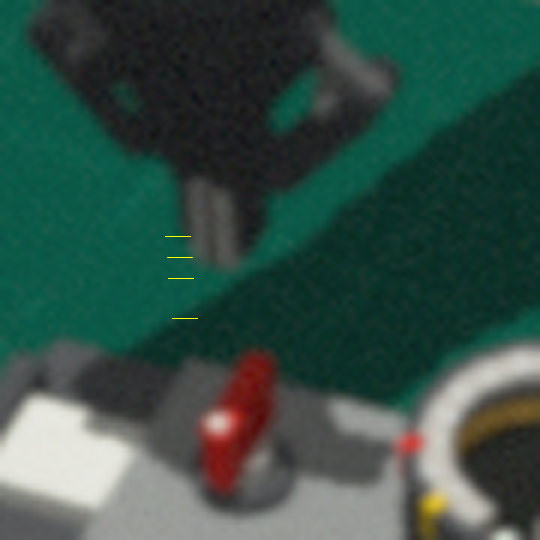

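The shut fingertips end at crop (220,268). Allowing for the front edge of the pads, the real tip is about 30 mm above the reported TCP. The knob and pot have not moved. I take real tip z = reported z + 30 mm, descend to reported 0.030 and grip.

>>> carry_out(
  plan=[
    {"dx": 0,"dy": 0,"dz": 0,"twist": 0,"fingers": -0.2},
    {"dx": 0,"dy": 0,"dz": 0,"twist": 0,"fingers": -0.2},
    {"dx": 0,"dy": 0,"dz": 15,"twist": 0,"fingers": -0.2},
    {"dx": 0,"dy": 0,"dz": 35,"twist": 0,"fingers": -0.2},
    {"dx": 0,"dy": 0,"dz": 55,"twist": 0,"fingers": -0.2},
  ],
)

```text
clock: 6.43
eef_pos: [0.5965, -0.1844, 0.0629]
tool_rot: [-0.08, 0.997, -0.0, 0.001]
ft_force: [0.3, -0.6, -0.6]
grip_width: 0.0514
grasp_force: 0.0
```

>>> carry_out(
  plan=[
    {"dx": 0,"dy": 0,"dz": 10,"twist": 0,"fingers": -0.2},
    {"dx": 0,"dy": 0,"dz": 20,"twist": 0,"fingers": -0.2},
    {"dx": 0,"dy": 0,"dz": 28,"twist": 0,"fingers": -0.2},
    {"dx": 0,"dy": 0,"dz": 32,"twist": 0,"fingers": -0.2},
    {"dx": 0,"dy": 0,"dz": 32,"twist": 0,"fingers": -0.2},
  ],
)

```text
clock: 6.85
eef_pos: [0.5954, -0.184, 0.03]
tool_rot: [-0.081, 0.997, 0.0, -0.0]
ft_force: [0.1, -0.0, -0.8]
grip_width: 0.0514
grasp_force: 0.0
```

>>> carry_out(
  plan=[
    {"dx": 0,"dy": 0,"dz": 0,"twist": 0,"fingers": 0.4},
    {"dx": 0,"dy": 0,"dz": 0,"twist": 0,"fingers": 0.6},
    {"dx": 0,"dy": 0,"dz": 0,"twist": 0,"fingers": 1},
    {"dx": 0,"dy": 0,"dz": 0,"twist": 0,"fingers": 1},
    {"dx": 0,"dy": 0,"dz": 0,"twist": 0,"fingers": 1},
  ],
)

```text
clock: 7.27
eef_pos: [0.5965, -0.1845, 0.0319]
tool_rot: [-0.081, 0.997, -0.0, 0.001]
ft_force: [-0.9, 0.3, 3.6]
grip_width: 0.0106
grasp_force: 61.8
```

```bash
python3 go.py .5962 -.184 .030 3.31
```

```text
t 7.27 pos [ 596.5 -184.5   31.9] yaw -2.98 tilt [ 0.002 -0.001 -1.   ] j [-0.3   0.59  0.1   1.08 -0.   -0.46] f [-0.9  0.3  3.6] m [ 0.01  0.15 -0.05] w 10.6 g 61.8
shift [0.2 0.5 1.9] norm 2 twist -360.4
```

Gripped: 61.8 N at about 11 mm opening. Turning clockwise.

>>> carry_out(
  plan=[
    {"dx": 0,"dy": 0,"dz": -1,"twist": 5,"fingers": 1},
    {"dx": 0,"dy": 0,"dz": -2,"twist": 11,"fingers": 1},
    {"dx": 0,"dy": 0,"dz": -2,"twist": 17,"fingers": 1},
    {"dx": 0,"dy": 0,"dz": -2,"twist": 23,"fingers": 1},
    {"dx": 0,"dy": 0,"dz": -2,"twist": 29,"fingers": 1},
  ],
)

```text
clock: 7.68
eef_pos: [0.5963, -0.1845, 0.032]
tool_rot: [0.174, 0.985, -0.0, 0.0]
ft_force: [2.3, -1.4, -4.0]
grip_width: 0.0106
grasp_force: 60.7
```

>>> carry_out(
  plan=[
    {"dx": 0,"dy": 0,"dz": 0,"twist": 6,"fingers": 1},
    {"dx": 0,"dy": 0,"dz": 0,"twist": 12,"fingers": 1},
    {"dx": 0,"dy": 0,"dz": 0,"twist": 18,"fingers": 1},
    {"dx": 0,"dy": 0,"dz": 0,"twist": 24,"fingers": 1},
    {"dx": 0,"dy": 0,"dz": 0,"twist": 30,"fingers": 1},
  ],
)

```text
clock: 8.1
eef_pos: [0.5961, -0.1845, 0.032]
tool_rot: [0.423, 0.906, -0.0, 0.0]
ft_force: [2.2, -2.0, -4.6]
grip_width: 0.0104
grasp_force: 60.8
```

```bash
python3 go.py .5962 -.184 .032 1.91
```

```text
t 8.1 pos [ 596.1 -184.5   32. ] yaw 2.269 tilt [ 0.    -0.001 -1.   ] j [-0.3   0.59  0.1   1.08 -0.    0.57] f [ 2.2 -2.  -4.6] m [-0.35 -0.52  0.15] w 10.4 g 60.8
shift [ 0.4  0.4 -0. ] norm 1 twist 20.6
```

>>> carry_out(
  plan=[
    {"dx": 0,"dy": 0,"dz": 0,"twist": 4,"fingers": 1},
    {"dx": 0,"dy": 0,"dz": 0,"twist": 8,"fingers": 1},
    {"dx": 0,"dy": 0,"dz": 0,"twist": 12,"fingers": 1},
    {"dx": 0,"dy": 0,"dz": 0,"twist": 16,"fingers": 1},
    {"dx": 0,"dy": 0,"dz": 0,"twist": 16,"fingers": 1},
  ],
)

```text
clock: 8.52
eef_pos: [0.5959, -0.1846, 0.032]
tool_rot: [0.543, 0.84, -0.0, 0.0]
ft_force: [2.2, -2.3, -5.6]
grip_width: 0.0103
grasp_force: 60.6
```

```bash
python3 go.py .5962 -.184 .032 1.91
```

```text
t 8.52 pos [ 595.9 -184.6   32. ] yaw 1.993 tilt [ 0.    -0.001 -1.   ] j [-0.3   0.59  0.1   1.08 -0.    0.85] f [ 2.2 -2.3 -5.6] m [-0.48 -0.62 -0.08] w 10.3 g 60.6
shift [ 0.4  0.5 -0. ] norm 1 twist 4.8
```

>>> carry_out(
  plan=[
    {"dx": 0,"dy": 0,"dz": 0,"twist": 2,"fingers": 1},
    {"dx": 0,"dy": 0,"dz": 0,"twist": 4,"fingers": 1},
    {"dx": 0,"dy": 0,"dz": 0,"twist": 6,"fingers": 1},
    {"dx": 0,"dy": 0,"dz": 0,"twist": 6,"fingers": 1},
    {"dx": 0,"dy": 0,"dz": 0,"twist": 6,"fingers": 1},
  ],
)

```text
clock: 8.93
eef_pos: [0.5959, -0.1846, 0.032]
tool_rot: [0.585, 0.811, -0.0, 0.0]
ft_force: [2.7, -3.8, -8.2]
grip_width: 0.0104
grasp_force: 60.6
```

```bash
python3 go.py .5962 -.184 .032 1.91
```

```text
t 8.93 pos [ 595.9 -184.6   32. ] yaw 1.892 tilt [ 0.    -0.001 -1.   ] j [-0.3   0.59  0.1   1.08 -0.    0.95] f [ 2.7 -3.8 -8.2] m [-0.74 -0.81  0.45] w 10.4 g 60.6
shift [ 0.5  0.5 -0. ] norm 1 twist -1.0
```

Turned 1.41 rad in all and the torque rose to 0.45 N m, so the knob is at its stop. Releasing, lifting and travelling to the lid.

>>> carry_out(
  plan=[
    {"dx": 0,"dy": 0,"dz": 0,"twist": 0,"fingers": -0.3},
    {"dx": 0,"dy": 0,"dz": 0,"twist": 0,"fingers": -0.3},
    {"dx": 0,"dy": 0,"dz": -30,"twist": 0,"fingers": -0.3},
    {"dx": 0,"dy": 0,"dz": -70,"twist": 0,"fingers": -0.3},
    {"dx": 0,"dy": 0,"dz": -110,"twist": 0,"fingers": -0.3},
  ],
)

```text
clock: 9.35
eef_pos: [0.5941, -0.1832, 0.1434]
tool_rot: [0.586, 0.811, -0.0, -0.002]
ft_force: [1.8, -0.4, 0.9]
grip_width: 0.0554
grasp_force: 0.0
```

>>> carry_out(
  plan=[
    {"dx": 27,"dy": 2,"dz": -15,"twist": -6.4,"fingers": -0.3},
    {"dx": 55,"dy": 4,"dz": -30,"twist": -12.8,"fingers": -0.3},
    {"dx": 83,"dy": 6,"dz": -40,"twist": -19.2,"fingers": -0.3},
    {"dx": 110,"dy": 8,"dz": -40,"twist": -25.6,"fingers": -0.3},
    {"dx": 138,"dy": 10,"dz": -40,"twist": -32,"fingers": -0.3},
  ],
)

```text
clock: 9.77
eef_pos: [0.5619, -0.0486, 0.185]
tool_rot: [0.337, 0.941, 0.001, 0.001]
ft_force: [0.0, -0.1, -0.2]
grip_width: 0.0554
grasp_force: 0.0
```

>>> carry_out(
  plan=[
    {"dx": 22,"dy": 16,"dz": 0,"twist": -6.4,"fingers": -0.3},
    {"dx": 45,"dy": 32,"dz": 0,"twist": -12.8,"fingers": -0.3},
    {"dx": 67,"dy": 49,"dz": 0,"twist": -19.2,"fingers": -0.3},
    {"dx": 89,"dy": 65,"dz": 0,"twist": -25.6,"fingers": -0.3},
    {"dx": 112,"dy": 81,"dz": 0,"twist": -32,"fingers": -0.3},
  ],
)

```text
clock: 10.18
eef_pos: [0.5267, 0.0854, 0.1837]
tool_rot: [0.064, 0.998, 0.0, 0.0]
ft_force: [0.2, -0.3, 0.2]
grip_width: 0.0556
grasp_force: 0.0
```

>>> carry_out(
  plan=[
    {"dx": 10,"dy": 26,"dz": 0,"twist": -6.4,"fingers": -0.3},
    {"dx": 21,"dy": 51,"dz": 0,"twist": -12.8,"fingers": -0.3},
    {"dx": 31,"dy": 77,"dz": 0,"twist": -19.2,"fingers": -0.3},
    {"dx": 42,"dy": 102,"dz": 0,"twist": -25.6,"fingers": -0.3},
    {"dx": 52,"dy": 128,"dz": 0,"twist": -32,"fingers": -0.3},
  ],
)

```text
clock: 10.6
eef_pos: [0.4921, 0.2191, 0.1837]
tool_rot: [-0.213, 0.977, 0.0, 0.0]
ft_force: [0.5, -0.3, 0.4]
grip_width: 0.0552
grasp_force: 0.0
```

>>> carry_out(
  plan=[
    {"dx": -5,"dy": 27,"dz": 0,"twist": -6.4,"fingers": -0.3},
    {"dx": -9,"dy": 54,"dz": 0,"twist": -12.8,"fingers": -0.3},
    {"dx": -14,"dy": 82,"dz": 0,"twist": -19.2,"fingers": -0.3},
    {"dx": -19,"dy": 109,"dz": 0,"twist": -25.6,"fingers": -0.3},
    {"dx": -24,"dy": 136,"dz": 0,"twist": -32,"fingers": -0.3},
  ],
)

```text
clock: 11.02
eef_pos: [0.4581, 0.353, 0.1837]
tool_rot: [-0.474, 0.88, 0.0, 0.0]
ft_force: [-0.1, -0.2, -0.1]
grip_width: 0.0555
grasp_force: 0.0
```

```bash
python3 go.py .4585 .3495 .030 4.11
python3 - <<'E'
from h import *
S,T=camera("scene"),camera("top")
W=np.hstack([crop(T,285,200,110,80,3.6),crop(S,240,215,110,80,3.6)]);W2=np.hstack([crop(T,110,255,110,80,3.6),crop(S,470,250,110,80,3.6)])
cv2.imwrite("pics/k4.png",np.vstack([W,W2]))
E
```

```text
t 11.02 pos [458.1 353.  183.7] yaw -2.153 tilt [ 0.     0.001 -1.   ] j [ 0.66  0.4   0.2   1.37  0.   -0.33] f [-0.1 -0.2 -0.1] m [0.04 0.03 0.03] w 55.5 g 0.0
shift [  2.8  -2.3 153.7] norm 154 twist -358.9
```

View pics/k4.png

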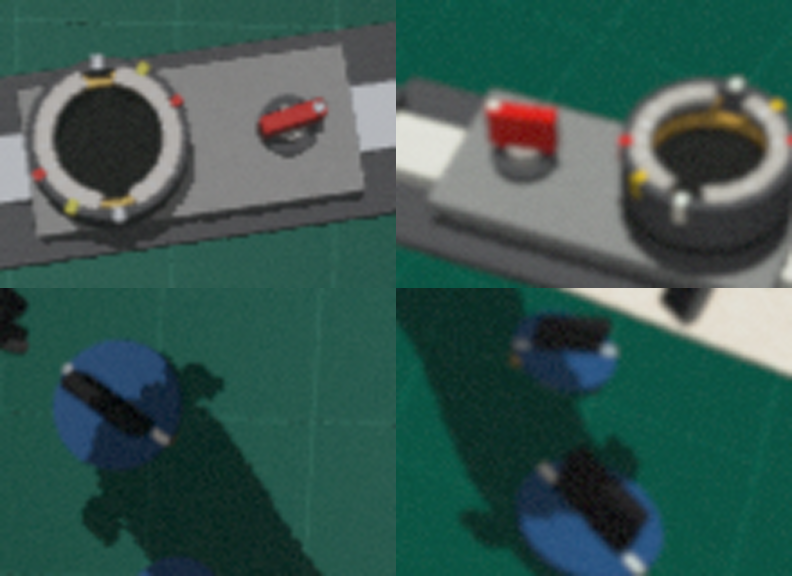

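The knob now lies across the carriage, its white dot at top crop (325,106). The pot marks have not moved. The big lid is under the gripper at top crop (117,405), its pointers as measured. Descending onto the handle.

>>> carry_out(
  plan=[
    {"dx": 3,"dy": -2,"dz": 25,"twist": 1,"fingers": -0.3},
    {"dx": 3,"dy": -2,"dz": 55,"twist": 1,"fingers": -0.3},
    {"dx": 3,"dy": -2,"dz": 85,"twist": 1,"fingers": -0.3},
    {"dx": 3,"dy": -2,"dz": 110,"twist": 1,"fingers": -0.3},
    {"dx": 3,"dy": -2,"dz": 130,"twist": 1,"fingers": -0.3},
  ],
)

```text
clock: 11.53
eef_pos: [0.4581, 0.3466, 0.0512]
tool_rot: [-0.463, 0.886, -0.0, -0.001]
ft_force: [-0.9, 0.6, 0.2]
grip_width: 0.0557
grasp_force: 0.0
```

>>> carry_out(
  plan=[
    {"dx": 0,"dy": 0,"dz": 15,"twist": 0,"fingers": -0.3},
    {"dx": 0,"dy": 0,"dz": 30,"twist": 0,"fingers": -0.3},
    {"dx": 0,"dy": 0,"dz": 42,"twist": 0,"fingers": -0.3},
    {"dx": 0,"dy": 0,"dz": 50,"twist": 0,"fingers": -0.3},
    {"dx": 0,"dy": 0,"dz": 50,"twist": 0,"fingers": -0.3},
  ],
)

```text
clock: 11.95
eef_pos: [0.4579, 0.3466, 0.0014]
tool_rot: [-0.463, 0.886, -0.0, -0.002]
ft_force: [0.7, -0.3, -0.6]
grip_width: 0.0555
grasp_force: 0.0
```

```bash
python3 go.py .4585 .3495 .004 4.11
python3 - <<'E'
from h import *
S,T=camera("scene"),camera("top")
W=np.hstack([crop(T,90,235,75,90,5),crop(S,475,235,75,90,5)])
cv2.imwrite("pics/l1.png",W)
E
```

```text
t 11.95 pos [457.9 346.6   1.4] yaw -2.178 tilt [-0.003 -0.002 -1.   ] j [ 0.65  0.54 -0.08  0.95  0.   -0.32] f [ 0.7 -0.3 -0.6] m [-0.08  0.07  0.02] w 55.5 g 0.0
shift [-2.7  1.2 -2.6] norm 4 twist -360.3
```

View pics/l1.png

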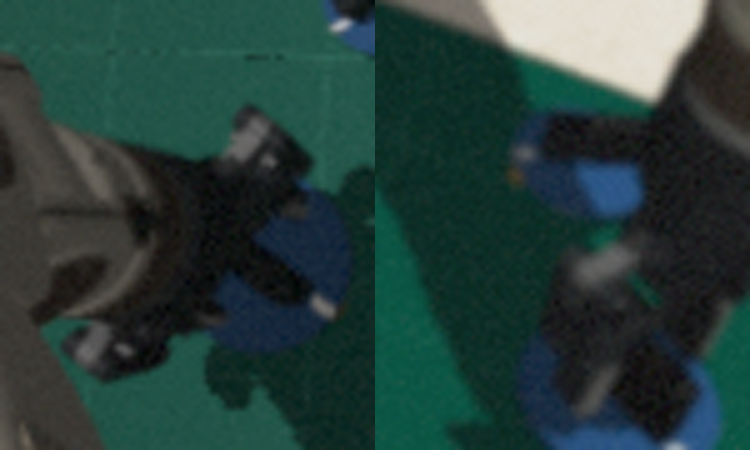

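The fingers stand astride the handle in both views. A small shift along the handle, then grip.

>>> carry_out(
  plan=[
    {"dx": -2.5,"dy": 1,"dz": 0,"twist": 0,"fingers": -0.3},
    {"dx": -2.5,"dy": 1,"dz": 0,"twist": 0,"fingers": 0.4},
    {"dx": -2.5,"dy": 1,"dz": 0,"twist": 0,"fingers": 1},
    {"dx": -2.5,"dy": 1,"dz": 0,"twist": 0,"fingers": 1},
    {"dx": -2.5,"dy": 1,"dz": 0,"twist": 0,"fingers": 1},
  ],
)

```text
clock: 12.47
eef_pos: [0.4601, 0.3511, 0.0034]
tool_rot: [-0.464, 0.886, 0.0, 0.001]
ft_force: [0.6, 0.8, 2.0]
grip_width: 0.0128
grasp_force: 58.8
```

>>> carry_out(
  plan=[
    {"dx": -2.5,"dy": 1,"dz": 0,"twist": 0,"fingers": 1},
    {"dx": -2.5,"dy": 1,"dz": 0,"twist": 0,"fingers": 1},
    {"dx": -2.5,"dy": 1,"dz": 0,"twist": 0,"fingers": 1},
    {"dx": -2.5,"dy": 1,"dz": 0,"twist": 0,"fingers": 1},
    {"dx": -2.5,"dy": 1,"dz": 0,"twist": 0,"fingers": 1},
  ],
)

```text
clock: 12.88
eef_pos: [0.4605, 0.3527, 0.0033]
tool_rot: [-0.464, 0.886, -0.001, -0.0]
ft_force: [-0.9, -2.0, 5.7]
grip_width: 0.0125
grasp_force: 59.4
```

```bash
python3 go.py .4585 .3495 .004 4.11; cp pics/scene0.png /tmp
python3 - <<'E'
from h import *
cv2.imwrite("/tmp/s.png",camera("scene")["image"][:,:,::-1])
E
```

```text
t 12.88 pos [460.5 352.7   3.3] yaw -2.177 tilt [ 0.    -0.001 -1.   ] j [ 0.65  0.54 -0.07  0.96 -0.   -0.31] f [-0.9 -2.   5.7] m [-0.6   0.2   0.03] w 12.5 g 59.4
shift [ 3.8 -0.1 -0.7] norm 4 twist -360.2
```

>>> carry_out(
  plan=[
    {"dx": 0,"dy": 0,"dz": -20,"twist": 0,"fingers": 1},
    {"dx": 0,"dy": 0,"dz": -50,"twist": 0,"fingers": 1},
    {"dx": 0,"dy": 0,"dz": -85,"twist": 0,"fingers": 1},
    {"dx": 0,"dy": 0,"dz": -120,"twist": 0,"fingers": 1},
    {"dx": 0,"dy": 0,"dz": -145,"twist": 0,"fingers": 1},
  ],
)

```text
clock: 13.35
eef_pos: [0.4608, 0.3536, 0.1502]
tool_rot: [-0.464, 0.886, 0.0, 0.001]
ft_force: [0.9, 0.9, -2.3]
grip_width: 0.0127
grasp_force: 59.0
```

```bash
python3 go.py .5764 -.0657 .148 3.31
python3 - <<'E'
from h import *
S,T=camera("scene"),camera("top")
o=bot.get_obs();p=np.array(o["eef_pos"])
ut=project(T,[p])[0].astype(int);us=project(S,[p])[0].astype(int);print(ut,us)
x,y=max(ut[0]-37,0),ut[1]-40;X,Y=us[0]-37,us[1]-40;print(x,y,X,Y)
W=np.hstack([crop(T,x,y,75,80,5),crop(S,X,Y,75,80,5)])
cv2.imwrite("pics/l2.png",W)
E
```

```text
t 13.35 pos [460.8 353.6 150.2] yaw -2.177 tilt [ 0.001  0.001 -1.   ] j [ 0.65  0.42  0.14  1.29  0.   -0.31] f [ 0.9  0.9 -2.3] m [-0.01 -0.08  0.02] w 12.7 g 59.0
shift [ 278.8 -333.9    1.9] norm 435 twist -314.4
[119 280] [546 277]
82 240 509 237
```

View pics/l2.png

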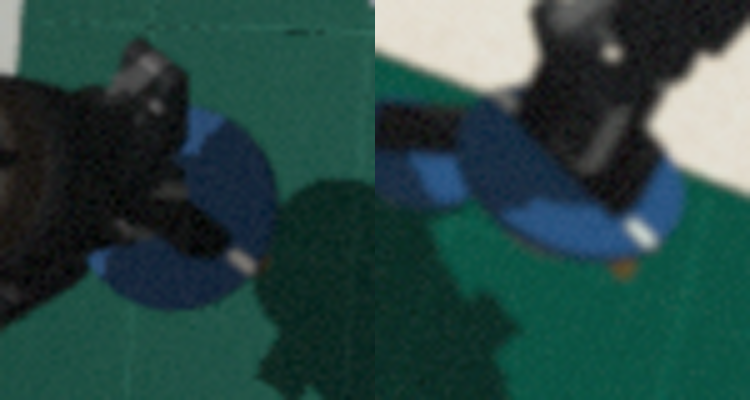

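Both views show the lid hanging level in the grip. Its near pointer is at top crop (240,260) and its far pointer at scene crop (640,235). That was the tenth and last picture, so from here I measure numerically. Moving over the pot.

>>> carry_out(
  plan=[
    {"dx": 18,"dy": -22,"dz": 0,"twist": 3,"fingers": 1},
    {"dx": 37,"dy": -44,"dz": 0,"twist": 6,"fingers": 1},
    {"dx": 56,"dy": -67,"dz": 0,"twist": 9,"fingers": 1},
    {"dx": 74,"dy": -89,"dz": 0,"twist": 12,"fingers": 1},
    {"dx": 93,"dy": -111,"dz": 0,"twist": 15.2,"fingers": 1},
  ],
)

```text
clock: 13.87
eef_pos: [0.4975, 0.212, 0.1451]
tool_rot: [-0.342, 0.94, -0.0, -0.002]
ft_force: [0.1, 0.6, -3.2]
grip_width: 0.0126
grasp_force: 59.0
```

>>> carry_out(
  plan=[
    {"dx": 12,"dy": -26,"dz": 0,"twist": 3,"fingers": 1},
    {"dx": 24,"dy": -52,"dz": 0,"twist": 6,"fingers": 1},
    {"dx": 36,"dy": -79,"dz": 0,"twist": 9,"fingers": 1},
    {"dx": 48,"dy": -105,"dz": 0,"twist": 12,"fingers": 1},
    {"dx": 60,"dy": -132,"dz": 0,"twist": 15.2,"fingers": 1},
  ],
)

```text
clock: 14.28
eef_pos: [0.5363, 0.0725, 0.1452]
tool_rot: [-0.214, 0.977, 0.0, -0.002]
ft_force: [0.4, 1.2, -2.5]
grip_width: 0.0125
grasp_force: 59.0
```

>>> carry_out(
  plan=[
    {"dx": 6,"dy": -36,"dz": 0,"twist": 4,"fingers": 1},
    {"dx": 12,"dy": -72,"dz": 0,"twist": 8,"fingers": 1},
    {"dx": 18,"dy": -108,"dz": 0,"twist": 12,"fingers": 1},
    {"dx": 23,"dy": -135,"dz": 0,"twist": 15.2,"fingers": 1},
    {"dx": 23,"dy": -143,"dz": 0,"twist": 15.2,"fingers": 1},
  ],
)

```text
clock: 14.7
eef_pos: [0.5763, -0.0699, 0.1449]
tool_rot: [-0.081, 0.997, -0.001, -0.002]
ft_force: [0.2, -0.2, -2.2]
grip_width: 0.0125
grasp_force: 59.1
```

>>> carry_out(
  plan=[
    {"dx": 0,"dy": 0,"dz": 0,"twist": 0,"fingers": 1},
    {"dx": 0,"dy": 0,"dz": 0,"twist": 0,"fingers": 1},
    {"dx": 0,"dy": 0,"dz": 0,"twist": 0,"fingers": 1},
    {"dx": 0,"dy": 0,"dz": 0,"twist": 0,"fingers": 1},
    {"dx": 0,"dy": 0,"dz": 0,"twist": 0,"fingers": 1},
  ],
)

```text
clock: 15.12
eef_pos: [0.5767, -0.0639, 0.1476]
tool_rot: [-0.086, 0.996, 0.0, -0.0]
ft_force: [0.4, 0.6, -2.7]
grip_width: 0.0127
grasp_force: 59.1
```

```bash
cat > lid.py <<'E'
from h import *
from scipy.optimize import least_squares
from go import go
go(.5764,-.0657,.148,3.31)
S,T=camera("scene"),camera("top");o=bot.get_obs();p=np.array(o["eef_pos"])
zf=p[2]-.0033+.023
for n,c in(("top",T),("scene",S)):
    u=project(c,[[p[0],p[1],zf]])[0];H=hsv(c)
    m=(H[...,0]>100)&(H[...,0]<128)&(H[...,1]>110)&(H[...,2]>35)
    w=np.zeros_like(m);x,y=u.astype(int);w[y-35:y+35,x-35:x+35]=1;m&=w
    ws=[(int(a),ce.tolist(),plane(c,[ce],zf)[0,:2].round(4).tolist()) for a,ce,_ in blobs((H[...,1]<70)&(H[...,2]>130)&w.astype(bool),None,4)]
    q=plane(c,np.argwhere(m)[:,::-1],zf)[:,:2]
    h=q[cv2.convexHull((q*1e4).astype(np.float32),returnPoints=False).ravel()]
    # densify: outermost mask pixels per angle sector about TCP
    f=lambda s:np.hypot(*(h-s[:2]).T)-.0435
    r=least_squares(f,p[:2],loss="soft_l1",f_scale=.001)
    print(n,'n',m.sum(),'circle',r.x.round(4),'rms',np.sqrt(np.mean(r.fun**2)).round(4),'n',len(h),'white',ws)
E
python3 lid.py
```

```text
t 15.12 pos [576.7 -63.9 147.6] yaw -2.97 tilt [-0.  0. -1.] j [-0.11  0.42  0.14  1.29  0.   -0.28] f [ 0.4  0.6 -2.7] m [-0.01 -0.01 -0.03] w 12.7 g 59.1
shift [ 0.6 -1.7 -0.4] norm 2 twist -359.8Traceback (most recent call last):
  File "lid.py", line 12, in <module>
    q=plane(c,np.argwhere(m)[:,::-1],zf)[:,:2]
      ~~~~~^^^^^^^^^^^^^^^^^^^^^^^^^^^^^
  File "h.py", line 8, in plane
    d=ray(c,uv);e=np.array(c["eye"]);return e+d*((z-e[2])/d[:,2])[:,None]
  File "h.py", line 5, in ray
    p=cv2.undistortPoints(np.array(uv,float).reshape(-1,1,2),c["intrinsics"],c["distortion"]).reshape(-1,2)
      ~~~~~~~~~~~~~~~~~~~^^^^^^^^^^^^^^^^^^^^^^^^^^^^^^^^^^^^^^^^^^^^^^^^^^^^^^^^^^^^^^^^^^^^
cv2.error: OpenCV(4.12.0) /io/opencv/modules/calib3d/src/undistort.dispatch.cpp:347: error: (-215:Assertion failed) CV_IS_MAT(_src) && CV_IS_MAT(_dst) && (_src->rows == 1 || _src->cols == 1) && (_dst->rows == 1 || _dst->cols == 1) && _src->cols + _src->rows - 1 == _dst->rows + _dst->cols - 1 && (CV_MAT_TYPE(_src->type) == CV_32FC2 || CV_MAT_TYPE(_src->type) == CV_64FC2) && (CV_MAT_TYPE(_dst->type) == CV_32FC2 || CV_MAT_TYPE(_dst->type) == CV_64FC2) in function 'cvUndistortPointsInternal'
```

```bash
sed -i 's/    q=plane/    if m.sum()<30: print(n,"hidden",m.sum(),ws); continue\n    q=plane/' lid.py; python3 lid.py
```

```text
t 15.22 pos [576.9 -64.3 147.9] yaw -2.971 tilt [ 0.  0. -1.] j [-0.11  0.42  0.14  1.29  0.   -0.28] f [-0.6  0.3 -3.2] m [ 0.    0.06 -0.02] w 12.9 g 59.1
shift [ 0.8 -1.3 -0.1] norm 2 twist -359.9
top hidden 0 [(3672, [304.19, 231.57], [0.5795, -0.0443]), (196, [335.97, 214.61], [0.618, -0.1114])]
scene n 714 circle [ 0.576  -0.0617] rms 0.0009 n 25 white [(23, [322.09, 242.39], [0.6109, -0.0575]), (74, [294.53, 258.45], [0.6733, -0.0819]), (62, [308.82, 259.18], [0.6614, -0.0577]), (43, [343.77, 261.28], [0.6333, 0.0016]), (4, [353.5, 264.0], [0.6302, 0.0204])]
```

```bash
cat > lid2.py <<'E'
from h import *
S=camera("scene");o=bot.get_obs();p=np.array(o["eef_pos"])
g=lambda x,y:(260-.375+(x-400)/4,230-.375+(y-352)/4)
M=plane(S,[g(*b) for b in((637,513),(698,385),(588,490),(742,408),(574,448),(763,447))],.0993)
print('pot scene-only',[(M[i]+M[i+1])[:2].round(4)/2 for i in(0,2,4)])
def est(img,c,z,n):
    c=dict(c,image=img);H=hsv(c);u=project(c,[[*c0,z]])[0].astype(int)
    w=np.zeros(H.shape[:2],bool);w[u[1]-32:u[1]+32,u[0]-32:u[0]+32]=1
    for v in(20,35,60):
        m=(H[...,0]>98)&(H[...,0]<130)&(H[...,1]>100)&(H[...,2]>v)&w
        m=max(blobs(m,None,20),key=lambda t:t[0])[2] if v else m
        h=cv2.convexHull(np.argwhere(m)[:,::-1].astype(np.int32)).reshape(-1,2)
        q=plane(c,h,z)[:,:2];k=np.array([max(q@[np.cos(a),np.sin(a)]) for a in np.arange(0,2*np.pi,np.pi/8)])
        print(n,v,m.sum(),'ext x %.4f..%.4f y %.4f..%.4f'%(q[:,0].min(),q[:,0].max(),q[:,1].min(),q[:,1].max()),'circ',[round(t,4) for t in cv2.minEnclosingCircle(q.astype(np.float32))[0]])
    for a,ce,_ in blobs((H[...,1]<80)&(H[...,2]>130)&w,None,4): print('   white',a,ce,plane(c,[ce],z)[0,:2].round(4))
c0=(.4585,.3495);est(cv2.imread("pics/scene0.png")[:,:,::-1].copy(),S,.024,'start')
c0=(.4605,.3527);est(cv2.imread("/tmp/s.png")[:,:,::-1].copy(),S,.024,'gripped')
c0=p[:2];est(S["image"],S,p[2]-.0033+.024,'hover');print(p.round(4))
E
python3 lid2.py
```

```text
pot scene-only [array([ 0.5762, -0.0647]), array([ 0.5774 , -0.06515]), array([ 0.57645, -0.06445])]
start 20 702 ext x 0.4159..0.5059 y 0.3062..0.3932 circ [0.4605, 0.3503]
start 35 696 ext x 0.4159..0.5059 y 0.3062..0.3932 circ [0.4605, 0.3503]
start 60 525 ext x 0.4413..0.5051 y 0.3062..0.3827 circ [0.466, 0.346]
   white 14 [511.5 300.5] [0.4361 0.3176]
   white 24 [535.5 326. ] [0.4772 0.3813]
gripped 20 636 ext x 0.4289..0.5074 y 0.3074..0.3937 circ [0.4631, 0.3514]
gripped 35 632 ext x 0.4289..0.5074 y 0.3074..0.3937 circ [0.4631, 0.3514]
gripped 60 557 ext x 0.4289..0.5074 y 0.3089..0.3937 circ [0.4637, 0.3526]
   white 24 [535.42 327.29] [0.4806 0.3819]
hover 20 466 ext x 0.5341..0.6183 y -0.0609..-0.0178 circ [0.5763, -0.0544]
hover 35 463 ext x 0.5341..0.6183 y -0.0609..-0.0178 circ [0.5763, -0.0544]
hover 60 437 ext x 0.5347..0.6183 y -0.0577..-0.0178 circ [0.5765, -0.0493]
   white 27 [321.59 242.41] [ 0.6123 -0.0579]
   white 41 [307.27 257.76] [ 0.6605 -0.0616]
   white 8 [295.5  259.62] [ 0.6756 -0.0783]
   white 22 [345.36 259.5 ] [0.6286 0.0025]
[ 0.577  -0.0649  0.1479]
```

The pot in the robot's frame is (576.0, -66.0). The knob grip fits the camera value there to 1 mm. The lid sits about 1.5 mm along the tool's +x in the grip and its yaw matches the slots. Lowering with force checks.

>>> carry_out(
  plan=[
    {"dx": 0,"dy": -0.5,"dz": 10,"twist": 0,"fingers": 1},
    {"dx": 0,"dy": -0.5,"dz": 20,"twist": 0,"fingers": 1},
    {"dx": 0,"dy": -0.5,"dz": 30,"twist": 0,"fingers": 1},
    {"dx": 0,"dy": -0.5,"dz": 38,"twist": 0,"fingers": 1},
    {"dx": 0,"dy": -0.5,"dz": 38,"twist": 0,"fingers": 1},
  ],
)

```text
clock: 15.78
eef_pos: [0.5749, -0.0658, 0.1064]
tool_rot: [-0.084, 0.996, 0.001, -0.003]
ft_force: [-0.7, -0.5, -3.1]
grip_width: 0.0128
grasp_force: 59.1
```

```bash
python3 go.py .5775 -.0657 .0853 3.31
```

```text
t 15.78 pos [574.9 -65.8 106.4] yaw -2.973 tilt [-0.006  0.001 -1.   ] j [-0.11  0.45  0.07  1.2   0.   -0.28] f [-0.7 -0.5 -3.1] m [-0.01  0.05  0.02] w 12.8 g 59.1
shift [-2.7 -0.4 21.1] norm 21 twist -360.0
```

>>> carry_out(
  plan=[
    {"dx": 0,"dy": 0,"dz": 0,"twist": 0,"fingers": 1},
    {"dx": 0,"dy": 0,"dz": 0,"twist": 0,"fingers": 1},
    {"dx": 0,"dy": 0,"dz": 0,"twist": 0,"fingers": 1},
    {"dx": 0,"dy": 0,"dz": 0,"twist": 0,"fingers": 1},
    {"dx": 0,"dy": 0,"dz": 0,"twist": 0,"fingers": 1},
  ],
)

```text
clock: 16.2
eef_pos: [0.5775, -0.066, 0.1103]
tool_rot: [-0.084, 0.996, -0.0, 0.001]
ft_force: [-0.0, 0.0, -2.2]
grip_width: 0.0129
grasp_force: 59.1
```

```bash
python3 go.py .5775 -.0657 .0853 3.31
```

```text
t 16.2 pos [577.5 -66.  110.3] yaw -2.973 tilt [ 0.001 -0.    -1.   ] j [-0.11  0.45  0.08  1.2  -0.   -0.28] f [-0.   0.  -2.2] m [-0.   -0.01  0.03] w 12.9 g 59.1
shift [-0.   0.3 25. ] norm 25 twist -360.0
```

Settled on target. Lowering slowly: 12 mm first.

>>> carry_out(
  plan=[
    {"dx": 0,"dy": 0,"dz": 3,"twist": 0,"fingers": 1},
    {"dx": 0,"dy": 0,"dz": 6,"twist": 0,"fingers": 1},
    {"dx": 0,"dy": 0,"dz": 9,"twist": 0,"fingers": 1},
    {"dx": 0,"dy": 0,"dz": 12,"twist": 0,"fingers": 1},
    {"dx": 0,"dy": 0,"dz": 12,"twist": 0,"fingers": 1},
  ],
)

```text
clock: 16.62
eef_pos: [0.5773, -0.0659, 0.097]
tool_rot: [-0.084, 0.996, 0.0, 0.0]
ft_force: [0.7, 0.4, -4.5]
grip_width: 0.0127
grasp_force: 59.1
```

```bash
python3 go.py .5775 -.0657 .0853 3.31
```

```text
t 16.62 pos [577.3 -65.9  97. ] yaw -2.973 tilt [ 0.  0. -1.] j [-0.11  0.46  0.05  1.17  0.   -0.28] f [ 0.7  0.4 -4.5] m [ 0.09 -0.42  0.01] w 12.7 g 59.1
shift [-0.3  0.1 11.7] norm 12 twist -360.0
```

>>> carry_out(
  plan=[
    {"dx": 0,"dy": 0,"dz": 3,"twist": 0,"fingers": 1},
    {"dx": 0,"dy": 0,"dz": 6,"twist": 0,"fingers": 1},
    {"dx": 0,"dy": 0,"dz": 8,"twist": 0,"fingers": 1},
    {"dx": 0,"dy": 0,"dz": 8,"twist": 0,"fingers": 1},
    {"dx": 0,"dy": 0,"dz": 8,"twist": 0,"fingers": 1},
  ],
)

```text
clock: 17.03
eef_pos: [0.5773, -0.0659, 0.0895]
tool_rot: [-0.084, 0.996, 0.0, 0.0]
ft_force: [2.7, 0.5, -3.4]
grip_width: 0.0126
grasp_force: 59.1
```

```bash
python3 go.py .5775 -.0657 .0853 3.31
```

```text
t 17.03 pos [577.3 -65.9  89.5] yaw -2.973 tilt [ 0.  0. -1.] j [-0.11  0.46  0.04  1.15  0.   -0.28] f [ 2.7  0.5 -3.4] m [ 0.07 -0.51  0.  ] w 12.6 g 59.1
shift [-0.2  0.1  4.2] norm 4 twist -360.0
```

>>> carry_out(
  plan=[
    {"dx": -1.5,"dy": 0,"dz": 0,"twist": 0,"fingers": 1},
    {"dx": -1.5,"dy": 0,"dz": 2,"twist": 0,"fingers": 1},
    {"dx": -1.5,"dy": 0,"dz": 4,"twist": 0,"fingers": 1},
    {"dx": -1.5,"dy": 0,"dz": 5,"twist": 0,"fingers": 1},
    {"dx": -1.5,"dy": 0,"dz": 5,"twist": 0,"fingers": 1},
  ],
)

```text
clock: 17.45
eef_pos: [0.5783, -0.0657, 0.0853]
tool_rot: [-0.084, 0.996, -0.0, 0.0]
ft_force: [-1.7, 0.1, 2.7]
grip_width: 0.0127
grasp_force: 59.7
```

```bash
python3 go.py .579 -.0657 .0853 3.31
```

```text
t 17.45 pos [578.3 -65.7  85.3] yaw -2.973 tilt [ 0. -0. -1.] j [-0.11  0.47  0.04  1.14 -0.   -0.28] f [-1.7  0.1  2.7] m [-0.    0.47  0.04] w 12.7 g 59.7
shift [-0.7 -0.1  0. ] norm 1 twist -360.0
```

>>> carry_out(
  plan=[
    {"dx": 0.7,"dy": 0,"dz": 0.5,"twist": 0,"fingers": 1},
    {"dx": 0.7,"dy": 0,"dz": 1,"twist": 0,"fingers": 1},
    {"dx": 0.7,"dy": 0,"dz": 1,"twist": 0,"fingers": 1},
    {"dx": 0.7,"dy": 0,"dz": 1,"twist": 0,"fingers": 1},
    {"dx": 0.7,"dy": 0,"dz": 1,"twist": 0,"fingers": 1},
  ],
)

```text
clock: 17.87
eef_pos: [0.5785, -0.0657, 0.0854]
tool_rot: [-0.084, 0.996, -0.0, 0.001]
ft_force: [-2.4, 0.7, 6.8]
grip_width: 0.0128
grasp_force: 60.5
```

```bash
python3 go.py .5782 -.0657 .0853 3.31
```

```text
t 17.87 pos [578.5 -65.7  85.4] yaw -2.973 tilt [ 0.002 -0.    -1.   ] j [-0.11  0.47  0.04  1.14  0.   -0.28] f [-2.4  0.7  6.8] m [ 0.12  0.66 -0.  ] w 12.8 g 60.5
shift [0.3 0.1 0.1] norm 0 twist -360.0
```

The z holds at 85.4 mm, exactly the seat (lid origin 82 mm), while the push rises. The lid is seated and its yaw is unchanged. Twisting clockwise in steps.

>>> carry_out(
  plan=[
    {"dx": 0,"dy": 0,"dz": 0,"twist": 4,"fingers": 1},
    {"dx": 0,"dy": 0,"dz": 0,"twist": 8,"fingers": 1},
    {"dx": 0,"dy": 0,"dz": 0,"twist": 12,"fingers": 1},
    {"dx": 0,"dy": 0,"dz": 0,"twist": 16,"fingers": 1},
    {"dx": 0,"dy": 0,"dz": 0,"twist": 18,"fingers": 1},
  ],
)

```text
clock: 18.28
eef_pos: [0.579, -0.0664, 0.0853]
tool_rot: [0.074, 0.997, -0.001, 0.002]
ft_force: [-0.3, -1.9, 5.9]
grip_width: 0.0125
grasp_force: 60.4
```

```bash
python3 go.py .5775 -.0657 .0853 2.70
```

```text
t 18.28 pos [579.  -66.4  85.3] yaw 2.994 tilt [ 0.003 -0.001 -1.   ] j [-0.11  0.47  0.04  1.14 -0.    0.03] f [-0.3 -1.9  5.9] m [-0.23  0.42  0.23] w 12.5 g 60.4
shift [1.5 0.5 0. ] norm 2 twist 16.8
```

>>> carry_out(
  plan=[
    {"dx": 0.5,"dy": 0,"dz": 0,"twist": 4,"fingers": 1},
    {"dx": 0.5,"dy": 0,"dz": 0,"twist": 8,"fingers": 1},
    {"dx": 0.5,"dy": 0,"dz": 0,"twist": 12,"fingers": 1},
    {"dx": 0.5,"dy": 0,"dz": 0,"twist": 16,"fingers": 1},
    {"dx": 0.5,"dy": 0,"dz": 0,"twist": 17,"fingers": 1},
  ],
)

```text
clock: 18.7
eef_pos: [0.5785, -0.0673, 0.0854]
tool_rot: [0.221, 0.975, -0.001, 0.002]
ft_force: [-1.2, -3.4, 5.9]
grip_width: 0.0126
grasp_force: 60.4
```

>>> carry_out(
  plan=[
    {"dx": 0,"dy": 0,"dz": 0,"twist": 0,"fingers": 1},
    {"dx": 0,"dy": 0,"dz": 0,"twist": 0,"fingers": 1},
    {"dx": 0,"dy": 0,"dz": 0,"twist": 0,"fingers": 1},
    {"dx": 0,"dy": 0,"dz": 0,"twist": 0,"fingers": 1},
    {"dx": 0,"dy": 0,"dz": 0,"twist": 0,"fingers": 1},
  ],
)

```text
clock: 19.12
eef_pos: [0.5785, -0.0672, 0.0854]
tool_rot: [0.219, 0.976, -0.001, 0.002]
ft_force: [-1.7, -3.1, 5.4]
grip_width: 0.0128
grasp_force: 60.3
```

```bash
python3 go.py .5775 -.0657 .0853 2.70
cat > chk.py <<'E'
from h import *
for n in("scene","top"):
    c=camera(n);H=hsv(c)
    for k,m,z in(("white",(H[...,1]<70)&(H[...,2]>140),.106),("yel",(H[...,0]>18)&(H[...,0]<35)&(H[...,1]>110)&(H[...,2]>100),.099),("red",((H[...,0]<6)|(H[...,0]>174))&(H[...,1]>130)&(H[...,2]>80),.099)):
        for a,ce,_ in blobs(m,(270,190,420,300),3):
            P=plane(c,[ce],z)[0,:2]-[.576,-.066]
            if np.hypot(*P)<.07: print(n,k,a,ce,'r %.1f ang %.3f'%(np.hypot(*P)*1000,np.arctan2(P[1],P[0])-.168))
E
python3 chk.py
```

```text
t 19.12 pos [578.5 -67.2  85.4] yaw 2.699 tilt [ 0.003 -0.003 -1.   ] j [-0.11  0.47  0.04  1.14 -0.    0.33] f [-1.7 -3.1  5.4] m [-0.54  0.39  0.24] w 12.8 g 60.3
shift [1.6 0.9 0.1] norm 2 twist -0.1
scene white 14 [342.79 243.5 ] r 41.2 ang 2.471
scene white 43 [309.49 258.63] r 40.9 ang -0.662
scene white 7 [311.29 265.  ] r 49.7 ang -0.320
scene white 14 [353.   267.36] r 69.7 ang 1.221
scene white 16 [318.5  270.31] r 55.5 ang 0.051
scene white 3 [333.33 269.33] r 52.1 ang 0.611
scene white 4 [328.5 270. ] r 52.2 ang 0.421
scene yel 7 [346.   243.29] r 51.4 ang 2.517
scene yel 18 [306.89 263.94] r 50.0 ang -0.576
scene red 8 [302.88 253.88] r 48.8 ang -1.175
scene red 9 [350.33 253.89] r 50.4 ang 1.887
top white 5971 [302.35 248.  ] r 36.3 ang 2.137
```

The pointers stand at -0.66 rad and their opposite, beside the yellow marks at about -0.60. The tool has turned 0.61 rad. The lid is centred, seated and gripped at 60 N, and the arm is still. Handing in.

```bash
python3 -c "
from workcell import job_done
print(job_done())"
```

```text
the job is handed in; nothing more can be done
None
```

I handed the job in at 19 s with the clamp knob turned to its stop and the lid seated flat, twisted 0.61 rad to the yellow marks and still gripped at 60 N; no verdict came back.

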